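# Close the wire feeder's access panel

### The arm

A 7-joint arm with a two-finger parallel gripper is mounted at the origin on the work surface. World frame = base frame: x ahead of the robot, y to its left, z up, the work surface at z = 0. Lengths are in m, angles in rad, forces in N, time in s.
With the tool pointing down it reaches from about 0.35 to 0.9 m from the base axis. Payload 8.1 kg.
Tool frame: the origin (TCP) lies midway between the tips of the shut fingers; the grasp point (between the pads) lies 19 mm behind it; z points along the fingers, y is the line along which they close (so a half turn about z gives the same grasp; the last joint's range is limited). The gripper opens to 85 mm and grips with 20 to 120 N. Pads are 22 mm wide; open, the fingers measure 114 mm over their backs; the gripper's body (76 mm by 85 mm) begins 54 mm behind the grasp point. The pads swing forward as they close: fully open they stand 13 mm farther back than shut.
Start: joints at [-1.214, 0.434, 0.025, 1.573, -0.012, 1.134, -0.075], TCP at [0.277, 0.56, 0.231] pointing down, gripper open.
Joint ranges: [-2.62, 2.62], [-0.44, 2.09], [-1.27, 1.32], [0.08, 2.57], [-1.32, 4.46], [0.12, 2], [-2.74, 2.74]. Speed limits (rad/s): [2.22, 2.22, 3.01, 3.01, 3.14, 3.14, 3.14].

### API

Orientations are given as a rotation vector (axis times angle).
In Python, from station import bot gives the robot as it stands.
- The arm moves only by the tool move_arm, never from a script. Its arguments are lists of equal length, an entry for each row: "offset": the shift along the tool's x, y, z in mm, a list of three; "rot": the turn, a rotation vector about the tool's x, y, z in degrees, a list of three; "gripper": the finger opening in mm, from 0 to 85.4. A call has 1 to 10 rows; each row shifts and turns the commanded pose from where the row before left it, along the tool's axes as they then stand; what a row does not reach is not made up. A row lasts 1/8 s, in which the tool goes at most 62.5 mm and 10.7 degrees, less where a joint would pass 70% of its speed; a pose out of reach is approached as far as the arm can. A call is refused whole if a number of a shift passes 62.5 or a number of a turn 10.7, either way. A call with a gripper value outside its range is refused whole. The fingers move at their own pace and stop on an object; "newtons" is the grip in N (left out, the last holds). Time passes only in rows, so rows that do not move let the fingers close. It gives the time, the measured TCP pose, the force, the opening and the grip force at its end, in the units of the state.
- bot.sense(): the state, without advancing time (a new reading comes with each control period).
- bot.get_image(name): name is "scene" or "top" or "wrist"; returns a dict with "frame" (480x640x3 uint8, blue, green, red), "mtx" (3x3 intrinsics, pixels), "R" (3x3) and "t" (3): a world point X has camera coordinates R X + t; the wrist camera has in their place "hand_eye" (4x4, takes a point from camera to tool coordinates, whose origin is the TCP and whose axes are the flange's). Camera axes: x right, y down, z forward; pixel columns grow to the right and rows downward; lengths in m; the calibration is good to about 2 mm. The wrist camera is an equidistant fisheye: a pixel r from the principal point sees the ray r / f radians off the axis. A picture is of the moment at which its call begins: read the wrist's pose just before it. There is no depth.
- bot.finish_job(): hands the job in; it is judged then, once.
The state is a dict: "time": time; "joints": joint angles; "joint_velocities": joint speeds; "joint_efforts": joint torques, N m; "ee_pos": TCP position; "eef_rot": TCP orientation; "wrist_force": force on the tool from outside, world axes, zero at the start; "torque": the same for the moment, N m; "grip_width": finger opening in m; "grasp_force": force on a finger pad.
Only numpy, scipy, OpenCV 4.12 (cv2) and the standard library are available. Lean on these libraries where they do the work, as an engineer would, in place of code of your own. Each camera call takes 0.05 s, during which the arm holds its last target. There are 200 camera calls.

### The job

Close the access panel on the wire feeder that lies on the welding bench. While the panel still stands sprung open, turn its wing-shaped quarter-turn fastener clockwise until the slot line on its collar lines up with the grooves in the panel; then press the panel down fully home against the frame with the fastener still lined up. Finish while holding it there, arm still pushing, since its springs lift it again if you let go; leave the feeder's round dial and the other things on the bench alone.

Things in the scene. Friction and masses are not known exactly. Their poses are not given: they have to be found in the camera images.
- feeder: grey wire feeder lying on the bench, fixed, 340 (x) x 280 (y) x 175 mm high; origin at the centre of its underside, x axis from its front (near the robot) to its rear, z up. An aluminium access panel covers the front 246 mm of its top, hinged at its rear edge; behind it a fixed deck 175 mm above the bench carries a round dial and an upside-down cup.
- slot (a point): point fixed on the feeder, on the fastener's axis, 112 mm in front of the feeder's origin and 175 mm above the bench: the height of the panel's top face when closed. Its x axis is the line of the 11 mm wide slot hidden in the frame, also marked by black grooves on the panel before and behind the fastener. The slot admits the fastener's tongue only within about 0.2 rad of lined up.
- fastener_grip (a point): centre of the fastener's steel wing grip, moving with it: upright bar 42 long x 10 thick x 28 mm high on a 3 mm collar of 50 mm diameter. The point is 17 mm above the panel's top face, with 14 mm of wing above and below it. y axis along the wing's length (the slot line on the collar runs the same way), x axis across its thickness (pinch this way), z out of the panel.
- fastener (a joint): turn of the fastener in rad, growing clockwise seen from above, range 0 to 2.1: at 0 the wing lies along the feeder's y axis, at 1.571 along its x axis, which is lined up. Starts at 0.15 to 0.65, takes about 0.06 N m, stays where left; no stop at the lined-up angle. Out of line, its tongue under the panel stops the panel about 8 mm short of closed.
- panel (a joint): opening angle of the panel in rad; 0 is fully home on the frame. Springs hold it at about 0.09 rad when free, which lifts it 17 mm at the fastener, front edge highest. Holding it home takes about 8.5 N downwards at the fastener (188 mm from the hinge), more if nearer the hinge; beyond that it is rigid.
- panel_front (a point): middle of the panel's free front edge, on its top face; the panel is a 246 (x) x 280 (y) x 5 mm aluminium sheet and this edge is 246 mm from the hinge.
- tin_cup: steel cup, 60 mm wide and 60 mm high, standing mouth-down on the feeder's rear deck: leave alone (origin at its closed bottom, which is uppermost).
- firebrick: brick 115 x 65 x 64 mm on the bench: leave alone (origin at its underside).
- spray_can: can, 66 mm diameter, 160 mm high, standing on the bench: leave alone (origin at its underside).
- tip_case: grey flat case 120 x 85 x 30 mm on the bench: leave alone (origin at its underside).
- chip_hammer: hammer lying on the bench: leave alone.
- wrench: wrench lying on the bench: leave alone.
- grind_disc: grinding disc, 116 mm across, 6 mm thick, lying on the bench: leave alone.
- dial_mark (a point): white mark near the rim of the black round dial (40 mm across, 18 mm high) on the feeder's rear deck; starts at any of many angles: leave alone.

How it is judged:
By the outcome, as a careful person would: the job done as asked, in the order asked, and still so for the second after the job is handed in, while the arm keeps its last pose, push and grip.
It also fails if it takes over 35 s, if anything falls off the work surface, if the arm or the gripper's body presses on something with over 40 N, if the wrist force passes 120 N, or if a joint passes its speed limit or range.

## Working session

There is one attempt and no reset: what is moved stays moved. The work goes in short steps, Python scripts to look and compute and a tool call to move; the robot and the scene stay as the last step left them, time stands still between calls to the robot, and variables do not carry over. Pictures are saved under pics/ and viewed, at most 10 in all, crops included, and the job is handed in when it is done.

Besides the shell and the picture viewer there is one more tool, called after "Emit:" by a JSON object that holds its "api" and its "payload", one argument or row to a line. move_arm: Moves the arm, as the interface text tells. Its arguments: {"type":"object","properties":{"offset":{"type":"array"},"rot":{"type":"array"},"gripper":{"type":"array"},"newtons":{"type":"number"}},"required":["offset","rot","gripper"]}

```bash
mkdir -p pics
python3 - <<'E'
from station import bot
import cv2,numpy as np,pickle
s=bot.sense();print({k:np.round(v,3) for k,v in s.items()})
d={}
for n in("top","scene"):
    i=bot.get_image(n);d[n]=i;cv2.imwrite(f"pics/{n}0.png",i["frame"])
    print(n,i["mtx"].round(1).tolist(),(-i["R"].T@i["t"]).round(3))
pickle.dump(d,open("d.pkl","wb"))
E
```

```text
{'time': np.float64(0.0), 'joints': array([-1.214,  0.435,  0.025,  1.574, -0.012,  1.134, -0.075]), 'joint_velocities': array([-0.   , -0.001, -0.   , -0.   , -0.001, -0.   , -0.001]), 'joint_efforts': array([-1.0000e-03, -6.7047e+01,  1.0250e+00, -3.1623e+01,  1.6000e-02,
        1.2000e-02, -0.0000e+00]), 'ee_pos': array([0.277, 0.56 , 0.23 ]), 'eef_rot': array([-7.160e-01, -3.059e+00,  3.000e-03]), 'wrist_force': array([-0.236,  0.328,  0.219]), 'torque': array([-0.009,  0.018,  0.032]), 'grasp_force': np.float64(0.0), 'grip_width': np.float64(0.086)}
top [[449.7, 0.0, 316.8], [0.0, 449.7, 237.4], [0.0, 0.0, 1.0]] [ 0.474 -0.025  1.307]
scene [[621.0, 0.0, 318.0], [0.0, 621.0, 233.9], [0.0, 0.0, 1.0]] [1.598 0.314 1.46 ]
```

View pics/top0.png

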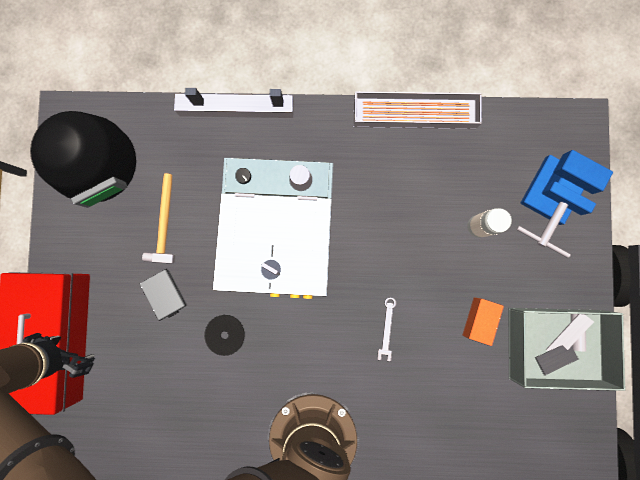

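View pics/scene0.png

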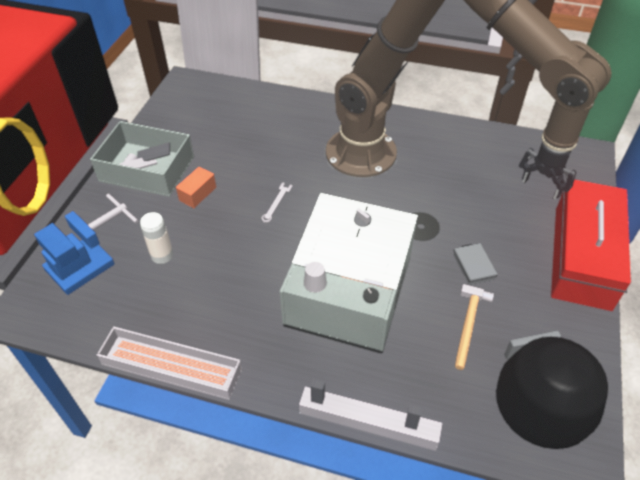

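The feeder is at about cols 213–333, rows 158–298 of the top image, with its fastener near (270,269). I'll enlarge it.

Run:
```python
import cv2,pickle,numpy as np
d=pickle.load(open("d.pkl","rb"))
f=d["top"]["frame"]
a=cv2.resize(f[150:305,205:345],None,fx=3.8,fy=3.8,interpolation=cv2.INTER_CUBIC)
b=cv2.resize(f[240:300,245:300],None,fx=4.8,fy=4.8,interpolation=cv2.INTER_CUBIC)
c=np.zeros((600,800,3),np.uint8);c[:a.shape[0],:a.shape[1]]=a;c[:b.shape[0],535:535+b.shape[1]]=b
cv2.imwrite("pics/crop.png",c);print(a.shape,b.shape,d["top"]["R"].round(3).tolist())
```

```text
(589, 532, 3) (288, 264, 3) [[0.023, -1.0, -0.019], [-0.997, -0.022, -0.073], [0.072, 0.02, -0.997]]
```

View pics/crop.png

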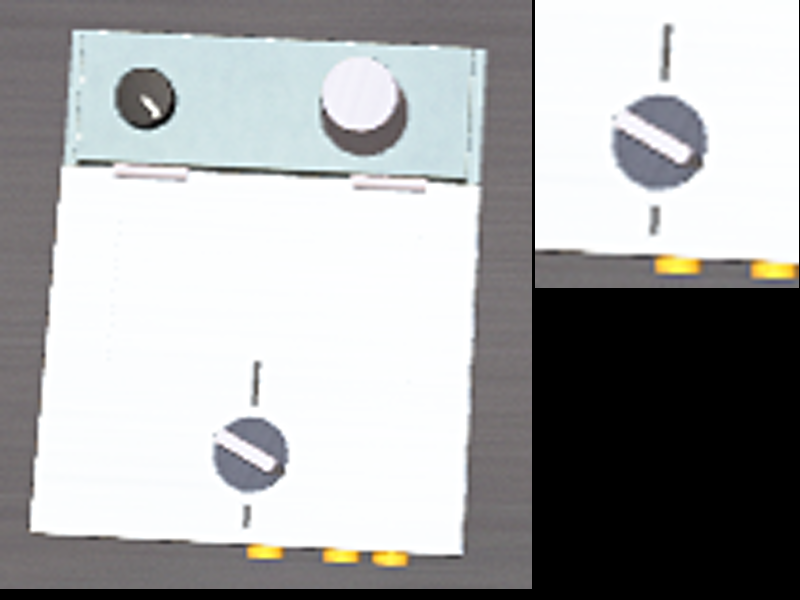

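The crop shows the deck corners at (72,30) and (487,48), the panel front corners at (30,533) and (463,553), and the collar centre at (250,455). In the inset, the wing runs from (617,117) to (690,157).

```bash
cat > h.py <<'E'
import numpy as np
def ray(im,px,z):
    R,t=im["R"],im["t"];c=-R.T@t
    v=R.T@np.linalg.inv(im["mtx"])@np.array([px[0],px[1],1.])
    return c+v*(z-c[2])/v[2]
E
python3 - <<'E'
import pickle,numpy as np
from h import ray
im=pickle.load(open("d.pkl","rb"))["top"]
A=lambda u,v:(205+(u+.5)/3.8-.5,150+(v+.5)/3.8-.5)
B=lambda u,v:(245+(u-535+.5)/4.8-.5,240+(v+.5)/4.8-.5)
P={}
for n,p,z in [("TL",A(72,30),.175),("TR",A(487,48),.175),("RL",A(62,167),.177),("RR",A(481,186),.177),("FL",A(30,533),.197),("FR",A(463,553),.197),
 ("collar",A(250,455),.195),("g1a",A(257.5,362),.186),("g2b",A(245.5,527),.195),("w1",B(617,117),.222),("w2",B(690,157),.222),("colB",B(659,142),.195)]:
    P[n]=ray(im,p,z);print(n,P[n].round(4))
yaw=lambda a,b:np.degrees(np.arctan2((b-a)[1],(b-a)[0]))
print("yaw edges",yaw(P["TR"],P["TL"])-90,yaw(P["FR"],P["FL"])-90,yaw(P["FL"],P["RL"]),yaw(P["FR"],P["RR"]),yaw(P["g2b"],P["g1a"]))
print("wing",yaw(P["w2"],P["w1"]),(P["w1"]+P["w2"])/2,np.linalg.norm(P["w1"]-P["w2"]))
print("w",np.linalg.norm(P["TL"]-P["TR"]),np.linalg.norm(P["FL"]-P["FR"]),np.linalg.norm(P["FL"]-P["RL"]))
E
```

```text
TL [0.7566 0.2418 0.175 ]
TR [ 0.7495 -0.0386  0.175 ]
RL [0.6627 0.2445 0.177 ]
RR [ 0.6556 -0.0365  0.177 ]
FL [0.4194 0.2512 0.197 ]
FR [ 0.4134 -0.0297  0.197 ]
collar [0.4732 0.1101 0.195 ]
g1a [0.5343 0.1081 0.186 ]
g2b [0.4266 0.1116 0.195 ]
w1 [0.4857 0.1283 0.222 ]
w2 [0.4665 0.091  0.222 ]
colB [0.4736 0.1101 0.195 ]
yaw edges -1.4503699909615761 -1.234495155779868 -1.5867295268759576 -1.6071607129156265 -1.836986780940562
wing 62.81900215310728 [0.47607114 0.10965795 0.222     ] 0.042003663514996965
w 0.28048734104499745 0.28098967892197285 0.24421531045799694
```

Emit:
{"api": "move_arm", "payload": {
  "offset": [
    [0,0,-30],
    [0,0,-30],
    [0,0,0],
    [0,0,0],
    [0,0,0],
    [0,0,0],
    [0,0,0],
    [0,0,0],
    [0,0,0],
    [0,0,0]
  ],
  "rot": [
    [0,0,10],
    [0,0,10],
    [0,0,10],
    [0,0,10],
    [0,0,10],
    [0,0,10],
    [0,0,10],
    [0,0,10],
    [0,0,10],
    [0,0,0]
  ],
  "gripper": [85,85,85,85,85,85,85,85,85,85],
  "newtons": 60
}}

```text
time: 1.35
ee_pos: [0.2771, 0.5599, 0.2909]
eef_rot: [2.668, 1.658, -0.001]
wrist_force: [0.6, -0.3, -0.1]
grip_width: 0.0854
grasp_force: 0.0
```

```bash
cat > g.py <<'E'
# remaining shift/turn (tool frame) to a pose: point on panel axis + height, wing-perp yaw, tilt
import numpy as np,sys
from scipy.spatial.transform import Rotation as Ro
from station import bot
def go(p,yaw,tilt,h):
    psi=np.radians(-1.5)
    n=np.array([np.sin(tilt)*np.cos(psi),np.sin(tilt)*np.sin(psi),np.cos(tilt)])
    y=np.array([np.cos(np.radians(yaw)),np.sin(np.radians(yaw)),0]);y-=n*(y@n);y/=np.linalg.norm(y)
    T=Ro.from_matrix(np.c_[np.cross(y,-n),y,-n]);s=bot.sense();C=Ro.from_rotvec(s["eef_rot"])
    tgt=np.array(p)+n*h
    print("t",s["time"],"shift mm",(C.inv().apply(tgt-s["ee_pos"])*1e3).round(1),"turn deg",np.degrees((C.inv()*T).as_rotvec()).round(2),"shift after turn",(T.inv().apply(tgt-s["ee_pos"])*1e3).round(1))
    print("pos",s["ee_pos"].round(4),"F",s["wrist_force"].round(1),"tq",s["torque"].round(2),"j",s["joints"].round(2),"w",round(float(s["grip_width"]),4),"gf",round(float(s["grasp_force"]),1))
if __name__=="__main__":
    a=[float(v) for v in sys.argv[1:]];go(a[:3],*a[3:])
E
python3 g.py .4735 .1098 .192 -27.2 .09 .100
```

```text
t 1.35 shift mm [-3.129e+02  3.835e+02 -3.000e-01] turn deg [ 4.68 -2.15  1.01] shift after turn [-306.5  388.2  -20.2]
pos [0.2771 0.5599 0.2909] F [ 0.6 -0.3 -0.1] tq [ 0.   -0.06  0.02] j [-1.45  0.4   0.37  1.51 -0.15  1.26 -1.52] w 0.0854 gf 0.0
```

Emit:
{"api": "move_arm", "payload": {
  "offset": [
    [-31,38,0],
    [-31,38,0],
    [-31,38,0],
    [-31,38,0],
    [-31,38,0],
    [-31,38,0],
    [-31,38,0],
    [-31,38,0],
    [-31,38,0],
    [-31,38,0]
  ],
  "rot": [
    [0,0,0],
    [0,0,0],
    [0,0,0],
    [0,0,0],
    [0,0,0],
    [0,0,0],
    [0,0,0],
    [0,0,0],
    [0,0,0],
    [4.7,-2.1,1]
  ],
  "gripper": [85,85,85,85,85,85,85,85,85,85]
}}

```text
time: 2.6
ee_pos: [0.4797, 0.113, 0.2919]
eef_rot: [-2.631, -1.614, 0.114]
wrist_force: [0.6, 0.3, 0.2]
grip_width: 0.0848
grasp_force: 0.0
```

```bash
python3 g.py .4735 .1098 .192 -27.2 .09 .100
```

```text
t 2.6 shift mm [-1.8  4.1  0. ] turn deg [-0.15 -0.19  0.36] shift after turn [-1.7  4.1  0. ]
pos [0.4797 0.113  0.2919] F [0.6 0.3 0.2] tq [ 0.03 -0.14  0.03] j [-0.81  0.24  0.63  1.76 -0.17  1.28 -0.61] w 0.0848 gf 0.0
```

Emit:
{"api": "move_arm", "payload": {
  "offset": [
    [-2,4,0],
    [0,0,20],
    [0,0,0]
  ],
  "rot": [
    [0,0,0.3],
    [0,0,0],
    [0,0,0]
  ],
  "gripper": [85,85,85]
}}

```text
time: 2.98
ee_pos: [0.48, 0.1105, 0.2701]
eef_rot: [-2.64, -1.603, 0.119]
wrist_force: [-0.7, 0.3, -0.1]
grip_width: 0.085
grasp_force: 0.0
```

```bash
python3 g.py .4735 .1098 .192 -27.2 .09 .080
python3 - <<'E'
from station import bot
import cv2,pickle
s=bot.sense();i=bot.get_image("wrist");cv2.imwrite("pics/w1.png",i["frame"]);pickle.dump((s,i),open("w1.pkl","wb"));print(i["mtx"],i["hand_eye"].round(3))
E
```

```text
t 2.975 shift mm [-0.5  0.9 -1.7] turn deg [-0.14  0.   -0.16] shift after turn [-0.5  0.9 -1.7]
pos [0.48   0.1105 0.2701] F [-0.7  0.3 -0.1] tq [-0.07 -0.14 -0.01] j [-0.8   0.26  0.63  1.8  -0.18  1.23 -0.6 ] w 0.085 gf 0.0
[[371.64829954   0.         318.65513405]
 [  0.         371.64829954 243.70928023]
 [  0.           0.           1.        ]] [[ 0.001 -0.956 -0.295  0.076]
 [ 1.     0.001  0.002 -0.001]
 [-0.001 -0.295  0.956 -0.143]
 [ 0.     0.     0.     1.   ]]
```

View pics/w1.png

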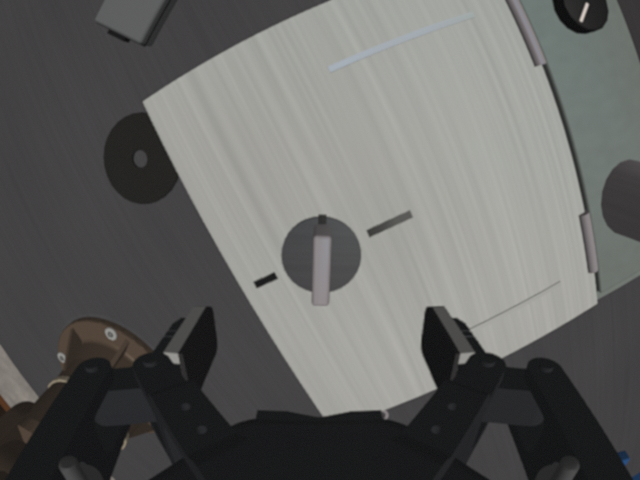

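The wrist view shows the wing upright between the fingers, with the top face running from (322,237) to (320,303). I'll check its position in the tool frame.

Run:
```python
import pickle,numpy as np
from h import ray
s,i=pickle.load(open("w1.pkl","rb"));H=i["hand_eye"];K=i["mtx"]
def pt(u,v,zt):
    d=np.array([u-K[0,2],v-K[1,2]]);r=np.linalg.norm(d);th=r/K[0,0]
    q=H[:3,:3]@np.r_[np.sin(th)*d/r,np.cos(th)];return (H[:3,3]+q*(zt-H[2,3])/q[2])*1e3
print(pt(322,237,.051),pt(320,304,.051),"collar",pt(321,253,.079),"sides",pt(282,253,.079),pt(361,253,.079), pt(321,217,.079),pt(321,291,.079))
print("groove",pt(255,284,.081),pt(412,214,.081))
```

```text
[19.76329049  1.10320167 51.        ] [-20.64957263   0.11975829  51.        ] collar [ 1.19543365  0.82605381 79.        ] sides [  1.15449423 -23.80931226  79.        ] [ 1.19016778 26.14012266 79.        ] [24.43320557  0.75464959 79.        ] [-25.04732645   0.91711568  79.        ]
groove [-21.22618097 -42.72638095  81.        ] [26.33352301 58.10981151 81.        ]
```

Emit:
{"api": "move_arm", "payload": {
  "offset": [
    [0,0.6,25],
    [0,0,25],
    [0,0,14],
    [0,0,9],
    [0,0,0],
    [0,0,0],
    [0,0,0],
    [0,0,0],
    [0,0,0],
    [0,0,0]
  ],
  "rot": [
    [0,0,1],
    [0,0,0],
    [0,0,0],
    [0,0,0],
    [0,0,0],
    [0,0,0],
    [0,0,0],
    [0,0,0],
    [0,0,0],
    [0,0,0]
  ],
  "gripper": [85,85,60,40,25,15,5,0,0,0],
  "newtons": 40
}}

```text
time: 4.28
ee_pos: [0.4749, 0.1105, 0.1985]
eef_rot: [-2.657, -1.576, 0.116]
wrist_force: [-3.9, 2.9, 4.1]
grip_width: 0.0094
grasp_force: 42.7
```

```bash
python3 g.py .4735 .1098 .192 -27.2 .09 .004
```

```text
t 4.275 shift mm [-1.  -0.4  2.6] turn deg [-0.07 -0.12 -1.33] shift after turn [-1.  -0.4  2.6]
pos [0.4749 0.1105 0.1985] F [-3.9  2.9  4.1] tq [ 0.66  0.62 -0.09] j [-0.78  0.32  0.61  1.91 -0.24  1.06 -0.57] w 0.0094 gf 42.7
```

Emit:
{"api": "move_arm", "payload": {
  "offset": [
    [0,0,-1.5],
    [0,0,0],
    [0,0,0],
    [0,0,0],
    [0,0,0],
    [0,0,0],
    [0,0,0],
    [0,0,0],
    [0,0,0]
  ],
  "rot": [
    [0,0,0],
    [0,0,9],
    [0,0,9],
    [0,0,9],
    [0,0,9],
    [0,0,9],
    [0,0,9],
    [0,0,9],
    [0,0,0]
  ],
  "gripper": [0,0,0,0,0,0,0,0,0]
}}

```text
time: 5.4
ee_pos: [0.4754, 0.1099, 0.1998]
eef_rot: [-3.136, 0.044, 0.141]
wrist_force: [-2.4, 1.7, 0.2]
grip_width: 0.0092
grasp_force: 42.3
```

```bash
python3 g.py .4735 .1098 .192 -91.5 .09 .004;python3 - <<'E'
from station import bot
import cv2,pickle
s=bot.sense();i=bot.get_image("wrist");cv2.imwrite("pics/w2.png",i["frame"]);pickle.dump((s,i),open("w2.pkl","wb"))
E
```

```text
t 5.4 shift mm [-1.1  0.2  3.9] turn deg [-0.06 -0.02 -0.1 ] shift after turn [-1.1  0.2  3.9]
pos [0.4754 0.1099 0.1998] F [-2.4  1.7  0.2] tq [ 0.12  0.29 -0.1 ] j [-0.97  0.38  0.88  1.92 -0.34  1.09 -1.53] w 0.0092 gf 42.3
```

View pics/w2.png

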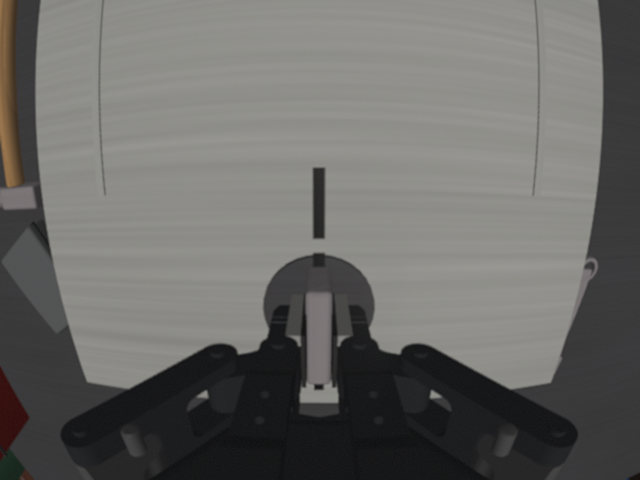

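The slot line, wing and groove all line up at column 319 and the panel is still open. Next is the press.

```bash
python3 g.py .4739 .1099 .1829 -91.5 0 0
```

```text
t 5.45 shift mm [ 0.1  0.1 17. ] turn deg [-0.07  5.14  0.04] shift after turn [-1.5  0.1 16.9]
pos [0.4754 0.1099 0.1998] F [-1.3  0.5  0.7] tq [ 0.11  0.24 -0.03] j [-0.97  0.38  0.88  1.92 -0.34  1.09 -1.53] w 0.0093 gf 42.3
```

Emit:
{"api": "move_arm", "payload": {
  "offset": [
    [0,0,3.4],
    [0,0,3.4],
    [0,0,3.4],
    [0,0,3.4],
    [0,0,3.4],
    [0,0,0],
    [0,0,0]
  ],
  "rot": [
    [0,1,0],
    [0,1,0],
    [0,1,0],
    [0,1,0],
    [0,1,0],
    [0,0,0],
    [0,0,0]
  ],
  "gripper": [0,0,0,0,0,0,0]
}}

```text
time: 6.32
ee_pos: [0.4735, 0.11, 0.183]
eef_rot: [-3.139, 0.044, 0.005]
wrist_force: [-8.1, -0.1, 8.3]
grip_width: 0.0091
grasp_force: 43.6
```

```bash
python3 g.py .4739 .1099 .1829 -91.5 0 0
```

```text
t 6.325 shift mm [0.4 0.1 0.1] turn deg [-0.13  0.18 -0.11] shift after turn [0.4 0.1 0.1]
pos [0.4735 0.11   0.183 ] F [-8.1 -0.1  8.3] tq [-0.19  1.65  0.05] j [-1.02  0.34  0.9   2.01 -0.33  0.94 -1.55] w 0.0091 gf 43.6
```

Emit:
{"api": "move_arm", "payload": {
  "offset": [
    [-0.7,0,1],
    [0,0,0],
    [0,0,0]
  ],
  "rot": [
    [0,0,0],
    [0,0,0],
    [0,0,0]
  ],
  "gripper": [0,0,0]
}}

```text
time: 6.7
ee_pos: [0.4735, 0.11, 0.1826]
eef_rot: [-3.138, 0.044, 0.003]
wrist_force: [-9.0, 0.3, 17.6]
grip_width: 0.0093
grasp_force: 44.8
```

Emit:
{"api": "move_arm", "payload": {
  "offset": [
    [0,0,1],
    [0,0,0],
    [0,0,0]
  ],
  "rot": [
    [0,0,0],
    [0,0,0],
    [0,0,0]
  ],
  "gripper": [0,0,0]
}}

```text
time: 7.08
ee_pos: [0.4736, 0.11, 0.1824]
eef_rot: [-3.138, 0.044, 0.003]
wrist_force: [-14.1, -0.7, 31.6]
grip_width: 0.0088
grasp_force: 47.0
```

Emit:
{"api": "move_arm", "payload": {
  "offset": [
    [-0.5,0,-0.5],
    [0,0,0],
    [0,0,0],
    [0,0,0]
  ],
  "rot": [
    [0,0,0],
    [0,0,0],
    [0,0,0],
    [0,0,0]
  ],
  "gripper": [0,0,0,0]
}}

```text
time: 7.58
ee_pos: [0.4735, 0.11, 0.1825]
eef_rot: [-3.138, 0.044, 0.002]
wrist_force: [-9.1, -0.3, 22.2]
grip_width: 0.0092
grasp_force: 45.3
```

```bash
python3 g.py .4739 .1099 .1829 -91.5 0 0
python3 - <<'E'
from station import bot
import cv2,numpy as np
a=bot.get_image("wrist")["frame"];b=bot.get_image("scene")["frame"]
b=cv2.resize(b[180:360,260:440],(480,480),interpolation=cv2.INTER_CUBIC)
c=cv2.resize(np.hstack([a,b]),(800,343),interpolation=cv2.INTER_AREA);cv2.imwrite("pics/fin.png",c)
E
```

```text
t 7.575 shift mm [ 0.4  0.1 -0.4] turn deg [-0.18  0.06 -0.12] shift after turn [ 0.4  0.1 -0.4]
pos [0.4735 0.11   0.1825] F [-9.1 -0.3 22.2] tq [-0.31  1.96  0.03] j [-1.02  0.34  0.9   2.02 -0.33  0.94 -1.55] w 0.0092 gf 45.3
```

View pics/fin.png

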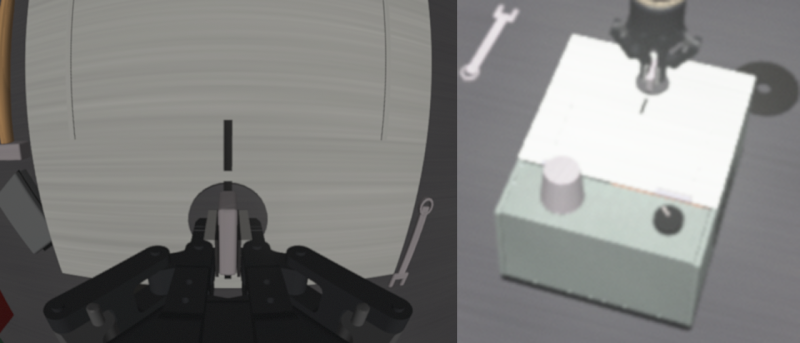

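The wing and slot line sit on the groove (column 228). The panel is flush, and the push has met a rigid stop at 22 N after the full 17 mm of travel.

```bash
python3 -c "
from station import bot
print(bot.finish_job())"
```

```text
the job is handed in; nothing more can be done
None
```

The fastener is turned to line up with the grooves, the panel is pressed fully home, and the job was handed in with the arm still gripping the wing and pushing down at about 22 N.

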